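# Charge the polishing hopper from a drop cup

## Robot

A 6-joint arm with a two-finger parallel gripper is mounted at the origin on the work surface. World frame = base frame: x ahead of the robot, y to its left, z up, the work surface at z = 0. Lengths are in m, angles in rad, forces in N, time in s.
With the tool pointing down it reaches from about 0.35 to 0.95 m from the base axis. Payload 17.4 kg.
Tool frame: the origin (TCP) lies at the very end of the fingers, on their centre line; the grasp point (between the pads) lies 19 mm behind it; z points along the fingers, y is the line along which they close (so a half turn about z gives the same grasp; the last joint's range is limited). The gripper opens to 93 mm and grips with 3 to 60 N. Pads are 15 mm wide; open, the fingers measure 128 mm over their backs; the gripper's body (75 mm by 188 mm) begins 65 mm behind the grasp point.
Start: joints at [-0.038, 0.116, 1.442, -0, 1.584, -0.038], TCP at [0.675, -0, 0.188] pointing down, gripper open.
Joint ranges: [-2.83, 2.83], [-0.83, 2.19], [0.07, 2.5], [-1.14, 4.28], [0.01, 3], [-2.97, 2.97]. Speed limits (rad/s): [1.89, 1.89, 2.22, 3.14, 3.14, 3.14].

## Interface

Orientations are given as a 3x3 rotation matrix whose columns are the frame's x, y, z axes.
In Python, from bench import ctrl gives the robot as it stands.
- The arm moves only by the tool send_rows, never from a script. Its argument "moves" is a list that holds one entry, the list of rows, each a list of 7 numbers: the shift along the tool's x, y, z in cm, then the turn, a rotation vector about the tool's x, y, z in units of 10 degrees (1.0 is 10 degrees), then the opening, from -1 (shut) to 1 (fully open). A call has 1 to 12 rows; each row is the pose to reach, as a shift and turn from the pose commanded when the call began, along the tool's axes at that moment; what a row does not reach only later rows make up. A row lasts 1/8 s, in which the tool goes at most 62.5 mm and 10.7 degrees, less where a joint would pass 70% of its speed; a pose out of reach is approached as far as the arm can. A call with a gripper value outside its range is refused whole. The fingers move at their own pace and stop on an object; "newtons" is the grip in N (left out, the last holds). Time passes only in rows, so rows that repeat a pose let the fingers close. It gives the time, the measured TCP pose, the force, the opening and the grip force at its end, in the units of the state.
- ctrl.get_obs(): the state, without advancing time (a new reading comes with each control period).
- ctrl.capture(name): name is "scene" or "side" or "wrist"; returns the picture (420x560x3 uint8, red, green, blue); there is no depth.
- ctrl.get_calibration(name): a dict with "camera_matrix" (3x3 intrinsics, pixels), "T" (4x4, takes a point from camera to world coordinates). Camera axes: x right, y up, looking along -z (the intrinsics and any distortion apply to the point x, -y, -z); pixel columns grow to the right and rows downward; lengths in m; the calibration is good to about 2 mm. A picture is of the moment at which its call begins: read the wrist's pose just before it. get_calibration takes no time and is no camera call; for the wrist camera it gives the pose at the moment of the call.
- ctrl.job_done(): hands the job in; it is judged then, once.
The state is a dict: "t": time; "joint_pos": joint angles; "qd": joint speeds; "joint_efforts": joint torques, N m; "position": TCP position; "orientation": TCP orientation; "force": force on the tool from outside, world axes, zero at the start; "torque": the same for the moment, N m; "grip_width": finger opening in m; "finger_force": force on a finger pad.
Only numpy, scipy, OpenCV 4.12 (cv2) and the standard library are available. Lean on these libraries where they do the work, as an engineer would, in place of code of your own. Each camera call takes 0.05 s, during which the arm holds its last target. There are 200 camera calls.

## Task

Load the three brass ferrules from the drop cup into the steel polishing hopper: lift the cup by its leaning wooden grip plate, keep it level, bring it in under the hopper's strap and press the release tab under the grip onto the hopper's rim, so that the cup's hinged bottom swings open and all three ferrules fall in. Then stand the empty cup upright on its plywood board again, let go of it, and leave the other things on the bench where they are.

Things in the scene. Friction and masses are not known exactly. Their poses are not given: they have to be found in the camera images.
- cup: drop cup: open-topped aluminium cup 68 (x) by 72 (y) mm, rim 62 mm above its origin, walls 4 mm, about 0.25 kg. Origin: centre of its footprint, under the side walls, which reach down as runners it stands on; z up. Its bottom is a steel flap, 8 to 12 mm above the origin. A flat wooden grip plate rises from the rim on its -x side
- cup_grip (a point): in the middle of the grip plate's thickness, at (-65.5, 0, 103) mm in the cup's frame. The plate is 10 mm thick, 92 mm wide (y), 90 mm long and leans 35 degrees outward: in the cup's frame it runs from its foot (-34, 0, 58) mm up along (-0.574, 0, 0.819), face normal (0.819, 0, 0.574). Pinch it across its 10 mm, the tool tilted to lie along the plate
- flap (a joint): angle of the hinged bottom, rad: 0 shut, 1.25 fully open, hanging down. Hinge along the cup's y at (-34, 0, 10) mm in the cup's frame; the flap reaches 66 mm from it to +x. Pushing the tab up relative to the cup swings it open. A spring holds it shut with 0.08 N m (0.14 open; 4 to 5 N at the tab) and shuts it when freed. Ferrules slide off at 0.9 rad and more
- tab (a point): on the underside of the release tab, 25 mm from the hinge. The tab is the flap's other end, 42 mm long (x), 40 wide, 4 thick, beyond the hinge on the cup's -x side, below the grip plate. Lowering the cup with the tab on an edge opens the bottom: with the edge 18 mm from the hinge, 34 mm past first touch gives about 1.08 rad
- hopper: polishing hopper, fixed: open-topped steel box 150 (x) by 160 (y) by 140 mm high, walls and floor 5 mm; origin at the centre of its underside, z up; its -x side looks to the robot's right, turned a little towards it. The cup goes in level along the hopper's x, its grip plate staying outside on the -x side, so that the tab lies on the middle of that side's rim; the cup then goes down inside
- hopper_rim (a point): top of the hopper's -x wall, middle of its inner edge: (-70, 0, 140) mm in the hopper's frame
- strap (a point): middle of the underside of the hopper's fixed flat steel carrying strap, which bridges the mouth along y: 235 mm above the bench (95 mm above the rim), 40 mm wide (hopper x = -25 to +15 mm), 5 mm thick, on uprights outside the box at y = -82 and +82 mm; the cup must pass below it
- board: plywood board fixed to the bench, 200 mm (x) by 180 mm (y), 15 mm thick, on which the cup stands at the start and at the end, its grip plate to the robot's right; origin at the centre of its underside. It may lie left or right of the robot, with the hopper on the other side.
- ferrule_1: brass ferrule for a chisel handle, a short tube, 24 mm outside and 18.4 mm inside diameter, 18 mm long, about 26 g; origin at the centre of its lower end, z along the tube. At the start all three stand inside the drop cup.
- ferrule_2: brass ferrule for a chisel handle, a short tube, 24 mm outside and 18.4 mm inside diameter, 18 mm long, about 26 g; origin at the centre of its lower end, z along the tube. At the start all three stand inside the drop cup.
- ferrule_3: brass ferrule for a chisel handle, a short tube, 24 mm outside and 18.4 mm inside diameter, 18 mm long, about 26 g; origin at the centre of its lower end, z along the tube. At the start all three stand inside the drop cup.
- jar: bystander: amber glass jar, 60 mm across, 85 mm high; origin at the centre of its underside
- gouge: bystander: gouge with round wooden handle, 220 mm long, lying on the bench
- mallet: bystander: wooden mallet, 260 mm long, lying on the bench
- lime_block: bystander: block of limewood, 90 x 50 x 45 mm; origin at the centre of its underside
There are look-alikes about, which are no part of the job. Of the things that look like the cup, the smallest one is meant. Of the things shaped like the hopper, the steel one is meant.

How it is judged:
On the way, in this order (a step that is already met when the one before it is completed fails the run):
1. the cup is lifted clear of its board with all three ferrules in it (height (world z) of cup above 0.045 m and value of joint flap below 0.2 rad and x of ferrule_1 in the frame of cup between -0.04 and 0.04 m and y of ferrule_1 in the frame of cup between -0.04 and 0.04 m and z of ferrule_1 in the frame of cup between 0 and 0.06 m and x of ferrule_2 in the frame of cup between -0.04 and 0.04 m and y of ferrule_2 in the frame of cup between -0.04 and 0.04 m and z of ferrule_2 in the frame of cup between 0 and 0.06 m and x of ferrule_3 in the frame of cup between -0.04 and 0.04 m and y of ferrule_3 in the frame of cup between -0.04 and 0.04 m and z of ferrule_3 in the frame of cup between 0 and 0.06 m), for 0.2 s.
2. the cup's bottom is swung open with the cup inside the hopper's mouth, its tab pressed on the rim (value of joint flap above 0.6 rad and contact force between cup and hopper above 0.5 N and x of cup in the frame of hopper between -0.07 and 0.07 m and y of cup in the frame of hopper between -0.06 and 0.06 m and z of cup in the frame of hopper between 0.05 and 0.14 m), for 0.1 s.
At the end, for the whole second after the job is handed in: All three ferrules lie at rest inside the hopper; the cup stands upright (within 0.08 rad) and at rest on the plywood board, its origin within 90 mm (x) and 85 mm (y) of the board's centre and its runners on the board's top (within 4 to 5 mm), its bottom shut (under 0.1 rad) (x of ferrule_1 in the frame of hopper between -0.072 and 0.072 m and y of ferrule_1 in the frame of hopper between -0.077 and 0.077 m and z of ferrule_1 in the frame of hopper between 0 and 0.09 m and x of ferrule_2 in the frame of hopper between -0.072 and 0.072 m and y of ferrule_2 in the frame of hopper between -0.077 and 0.077 m and z of ferrule_2 in the frame of hopper between 0 and 0.09 m and x of ferrule_3 in the frame of hopper between -0.072 and 0.072 m and y of ferrule_3 in the frame of hopper between -0.077 and 0.077 m and z of ferrule_3 in the frame of hopper between 0 and 0.09 m and linear speed of each of ferrule_1, ferrule_2, ferrule_3, cup below 0.03 m/s and x of cup in the frame of board between -0.09 and 0.09 m and y of cup in the frame of board between -0.085 and 0.085 m and z of cup in the frame of board between 0.011 and 0.02 m and angle between cup's own z axis and vertical below 0.08 rad and value of joint flap below 0.1 rad); the robot touches nothing.
It fails at once if the cup is tipped more than 25 degrees (0.44 rad) (angle between cup's own z axis and vertical above 0.44 rad).
It fails at once if a bystander (jar, gouge, mallet, limewood block) is moved more than 30 mm (distance of any of jar, gouge, mallet, lime_block from where it was at the start of the episode above 0.03 m).
It also fails if it takes over 67 s, if anything falls off the work surface, if the arm or the gripper's body presses on something with over 40 N, if the wrist force passes 120 N, or if a joint passes its speed limit or range.

## Working session

There is one attempt and no reset: what is moved stays moved. The work goes in short steps, Python scripts to look and compute and a tool call to move; the robot and the scene stay as the last step left them, time stands still between calls to the robot, and variables do not carry over. Pictures are saved under pics/ and viewed, at most 10 in all, crops included, and the job is handed in when it is done.

Besides the shell and the picture viewer there is one more tool, called after "Request:" as name(argument=value, ...), one argument or row to a line, values as JSON. send_rows: Moves the arm, as the interface text tells. Its arguments: {"type":"object","properties":{"moves":{"type":"array","items":{"type":"array","items":{"type":"array","items":{"type":"number"}}}},"newtons":{"type":"number"}},"required":["moves"]}

```bash
mkdir -p pics; python3 - <<'E'
from bench import ctrl
import cv2,numpy as np
for n in("scene","side"):
    im=ctrl.capture(n);cv2.imwrite(f"pics/{n}0.png",im[:,:,::-1]);c=ctrl.get_calibration(n);print(n,c["camera_matrix"],np.round(c["T"],3),[k for k in c])
print(ctrl.get_obs())
E
```

```text
scene [[439.62232004   0.         277.64843352]
 [  0.         439.62232004 215.83395824]
 [  0.           0.           1.        ]] [[ 0.83  -0.388  0.401  1.038]
 [ 0.558  0.603 -0.571 -0.759]
 [-0.02   0.697  0.717  1.116]
 [ 0.     0.     0.     1.   ]] ['camera_matrix', 'T']
side [[431.68305637   0.         280.74911188]
 [  0.         431.68305637 217.27169728]
 [  0.           0.           1.        ]] [[-0.979  0.121 -0.165  0.272]
 [-0.204 -0.643  0.738  1.151]
 [-0.016  0.756  0.654  1.134]
 [ 0.     0.     0.     1.   ]] ['camera_matrix', 'T']
{'t': 0.1, 'joint_pos': array([-3.78114319e-02,  1.16410728e-01,  1.44217589e+00,  4.82973655e-05,
        1.58398689e+00, -3.78048302e-02]), 'qd': array([ 1.05410904e-03, -3.67332615e-04, -2.52482096e-03, -6.11338495e-04,
       -5.31458751e-05,  9.73527708e-04]), 'joint_efforts': array([ 3.09313356e-03, -7.22894382e+01, -6.23865938e+01,  7.81798759e-02,
        2.28431396e-02, -1.37065126e-04]), 'position': array([6.74796554e-01, 7.15458161e-06, 1.87111436e-01]), 'orientation': array([[ 6.03009696e-06,  9.99999521e-01, -9.78328708e-04],
       [ 9.99999996e-01, -5.94661180e-06,  8.53373556e-05],
       [ 8.53314970e-05, -9.78329219e-04, -9.99999518e-01]]), 'force': array([-0.16765563,  0.68439141, -0.34575266]), 'torque': array([-0.02004019,  0.04186504,  0.01475215]), 'finger_force': 0.0, 'grip_width': 0.09301322495169155}
```

View pics/scene0.png

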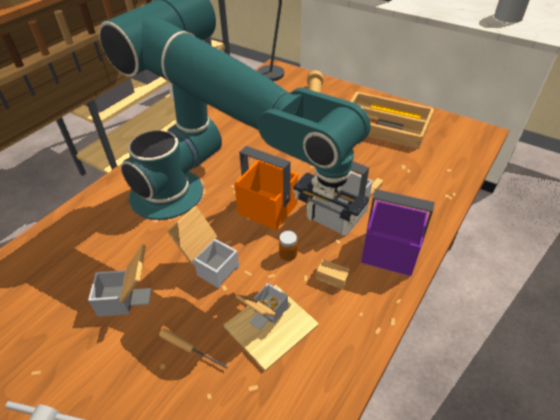

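View pics/side0.png

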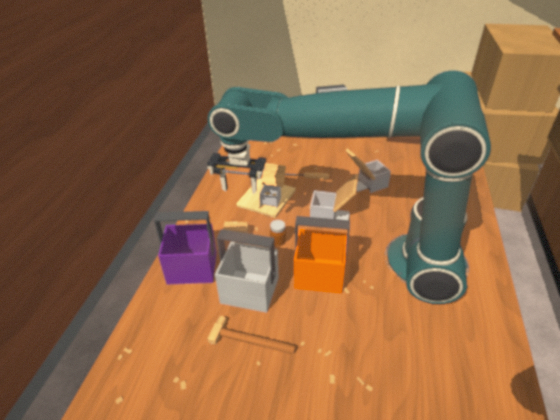

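Candidates for the cup: scene (115,292) large grey, (215,262) medium grey, (270,303) smallest, with ferrules, on the plywood board: that's the one. Hoppers: orange (265,195), purple (397,240), steel-grey (335,205; side (248,275)): I take the grey. Next come crops for precise pixels.

```bash
cat > h.py <<'E'
import cv2,numpy as np
from scipy.optimize import least_squares
def proj(c,P):
    T=c["T"];p=(np.atleast_2d(P)-T[:3,3])@T[:3,:3];p=p*[1,-1,-1];q=p@c["camera_matrix"].T
    return q[:,:2]/q[:,2:]
def ray(c,uv):
    d=np.linalg.inv(c["camera_matrix"])@[*uv,1];return c["T"][:3,3],c["T"][:3,:3]@(d*[1,-1,-1])
def plane(c,uv,z):
    o,d=ray(c,uv);return o+d*(z-o[2])/d[2]
def tri(obs):
    A=np.zeros((3,3));b=np.zeros(3)
    for c,uv in obs:
        o,d=ray(c,uv);d/=np.linalg.norm(d);M=np.eye(3)-np.outer(d,d);A+=M;b+=M@o
    return np.linalg.solve(A,b)
def Rz(a):return np.array([[np.cos(a),-np.sin(a),0],[np.sin(a),np.cos(a),0],[0,0,1]])
E
python3 - <<'E'
from bench import ctrl
from h import *
S=ctrl.get_calibration("scene");D=ctrl.get_calibration("side")
print("board",tri([(S,(271,325)),(D,(268,195))]))
print("hopper floor-ish",plane(S,(335,205),.1),plane(D,(248,275),.1))
a=cv2.imread("pics/scene0.png")[275:375,210:330];b=cv2.imread("pics/side0.png")[215:315,200:320]
cv2.imwrite("pics/c1.png",np.vstack([cv2.resize(a,(720,300)) if 0 else cv2.resize(a,(360,300),interpolation=2),cv2.resize(b,(360,300),interpolation=2)]).reshape(2,300,360,3).transpose(1,0,2,3).reshape(300,720,3))
E
```

```text
board [ 0.64065207 -0.24666824  0.00925104]
hopper floor-ish [0.60136082 0.19340197 0.1       ] [0.57750865 0.27834946 0.1       ]
```

View pics/c1.png

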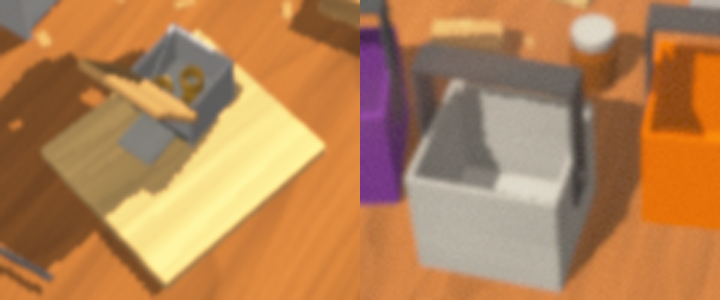

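The crop shows the smallest cup with brass ferrules inside on the plywood board (tab visible below the plate), and the grey steel hopper with its dark strap. Now moving over the board for wrist views.

Request:
send_rows(
  moves=[
    [[-5,-2,-5,0,0,0,1],[-10,-5,-10,0,0,0,1],[-15,-8,-15,0,0,0,1],[-18,-10,-18,0,0,0,1],[-18,-10,-18,0,0,0,1],[-18,-10,-18,0,0,0,1]],
  ],
)

```text
t: 0.85
position: [0.575, -0.1806, 0.3681]
orientation: [[0.001, 1.0, 0.001], [1.0, -0.001, -0.0], [-0.0, 0.001, -1.0]]
force: [0.3, 0.4, -2.0]
grip_width: 0.0932
finger_force: 0.0
```

```bash
python3 - <<'E'
from bench import ctrl
import cv2,numpy as np,pickle
o=ctrl.get_obs();c=ctrl.get_calibration("wrist");w=ctrl.capture("wrist");s=ctrl.capture("scene");d=ctrl.capture("side")
pickle.dump((c,w),open("w1.pkl","wb"));pickle.dump((s,d),open("sd1.pkl","wb"))
print(o["t"],o["position"],np.round(c["T"],3),c["camera_matrix"])
cv2.imwrite("pics/w1.png",w[:,:,::-1])
E
```

```text
0.85 [ 0.57497016 -0.18058811  0.36808793] [[ 1.     0.001 -0.     0.574]
 [-0.001  0.959  0.284 -0.101]
 [ 0.001 -0.284  0.959  0.566]
 [ 0.     0.     0.     1.   ]] [[373.50190515   0.         283.40276082]
 [  0.         373.50190515 212.2346107 ]
 [  0.           0.           1.        ]]
```

View pics/w1.png

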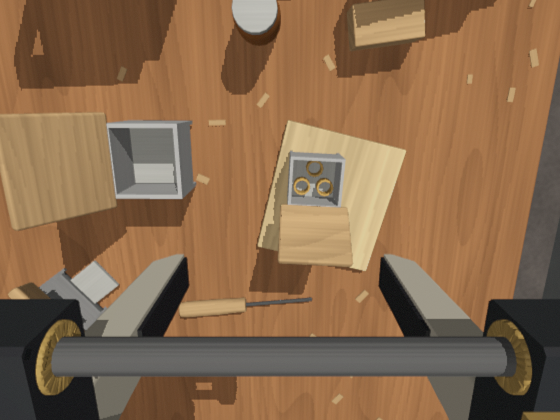

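The wrist view shows the small cup with three ferrules: rim corners about (290,153),(343,154); plate top edge (277,263)-(352,265); board corners (288,122),(405,150),(364,270),(259,247); tab hidden beneath the plate. Next I look over the hopper.

Request:
send_rows(
  moves=[
    [[6,0,-2,0,0,0,1],[12,0,-4,0,0,0,1],[18,0,-6,0,0,0,1],[22,0,-8,0,0,0,1],[26,0,-8,0,0,0,1],[26,0,-8,0,0,0,1],[26,0,-8,0,0,0,1]],
  ],
)

```text
t: 1.88
position: [0.5751, 0.0806, 0.4465]
orientation: [[-0.001, 1.0, -0.002], [1.0, 0.001, -0.0], [-0.0, -0.002, -1.0]]
force: [0.0, -0.4, 0.4]
grip_width: 0.0932
finger_force: 0.0
```

```bash
python3 - <<'E'
from bench import ctrl
import cv2,numpy as np,pickle
from h import *
o=ctrl.get_obs();c=ctrl.get_calibration("wrist");w=ctrl.capture("wrist")
pickle.dump((c,w),open("w2.pkl","wb"))
print(o["t"],o["position"],np.round(c["T"][:3,3],3))
cv2.imwrite("pics/w2.png",w[:,:,::-1])
C,_=pickle.load(open("w1.pkl","rb"));S=ctrl.get_calibration("scene")
# cup fit
lp=[[-34,36,62],[34,36,62],[34,-36,62],[-89.8,46,128.8],[-89.8,-46,128.8]]
O=[(C,lp[1],(290,153)),(C,lp[2],(343,154)),(C,lp[3],(277,263)),(C,lp[4],(352,265)),
   (S,[-81.6,46,134.6],(236,295.7)),(S,[-81.6,-46,134.6],(275.7,314)),(S,lp[1],(267.3,284.3)),(S,lp[2],(288.7,297))]
f=lambda p:np.concatenate([(proj(c,p[:3]+Rz(p[3])@(np.array(l)/1e3))[0]-uv) for c,l,uv in O])
r=least_squares(f,[.62,-.22,.015,1.57],x_scale=[.1,.1,.1,1]);print("cup",np.round(r.x,4),np.round(r.fun,1))
B=[(C,[x,y,15],uv) for (x,y),uv in zip([(100,90),(100,-90),(-100,-90),(-100,90)],[(288,122),(405,150),(364,270),(259,247)])]
for (a0) in (0.,1.57):
    fb=lambda p:np.concatenate([(proj(c,np.r_[p[:2],0]+Rz(p[2])@(np.array(l)/1e3))[0]-uv) for c,l,uv in B])
    r=least_squares(fb,[.64,-.24,a0+0.],x_scale=[.1,.1,1]);print("board",np.round(r.x,4),np.round(r.fun,1))
E
```

```text
1.875 [0.57512831 0.0805682  0.44651441] [0.575 0.16  0.644]
cup [ 0.6175 -0.2026  0.0079  1.5504] [-0.9  1.6  0.5  1.6  2.6 -1.7  1.3 -2.4  2.1 -0.1 -9.4 -1.2  0.6 -0.7
 -0.1 -1.5]
board [ 0.6437 -0.2452  1.3348] [-1.2 -1.2  1.2  0.2  2.1  1.4 -2.   0.3]
board [ 0.6437 -0.2452  1.3348] [-1.2 -1.2  1.2  0.2  2.1  1.4 -2.   0.3]
```

View pics/w2.png

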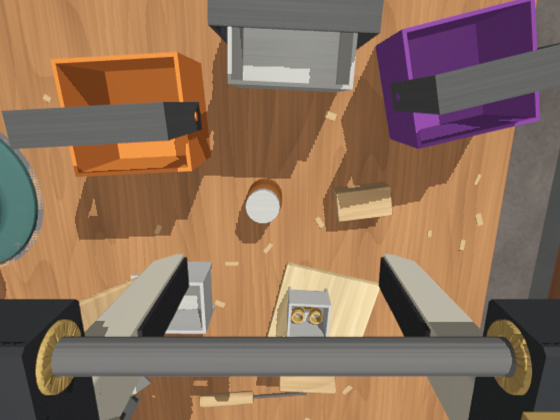

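Only the hopper's near (-y world) rim shows, outer corners about (228,84),(352,90); moving further left to see all of it.

Request:
send_rows(
  moves=[
    [[6,0,0,0,0,0,1],[12,0,0,0,0,0,1],[16,0,0,0,0,0,1],[16,0,0,0,0,0,1],[16,0,0,0,0,0,1]],
  ],
)

```text
t: 2.55
position: [0.5752, 0.2391, 0.4475]
orientation: [[0.001, 1.0, -0.0], [1.0, -0.001, -0.0], [-0.0, -0.0, -1.0]]
force: [0.2, 0.4, 0.3]
grip_width: 0.0931
finger_force: 0.0
```

```bash
python3 - <<'E'
from bench import ctrl
import cv2,numpy as np,pickle
from h import *
o=ctrl.get_obs();c=ctrl.get_calibration("wrist");w=ctrl.capture("wrist");d=ctrl.capture("side")
pickle.dump((c,w,d),open("w3.pkl","wb"))
print(o["t"],o["position"],np.round(c["T"][:3,3],3))
im=np.hstack([cv2.resize(w[60:360,170:420],(500,600),interpolation=2), cv2.resize(d[215:365,200:275],(300,600),interpolation=2)])
cv2.imwrite("pics/w3.png",im[:,:,::-1])
E
```

```text
2.55 [0.57524489 0.23913194 0.44751155] [0.575 0.319 0.645]
```

View pics/w3.png

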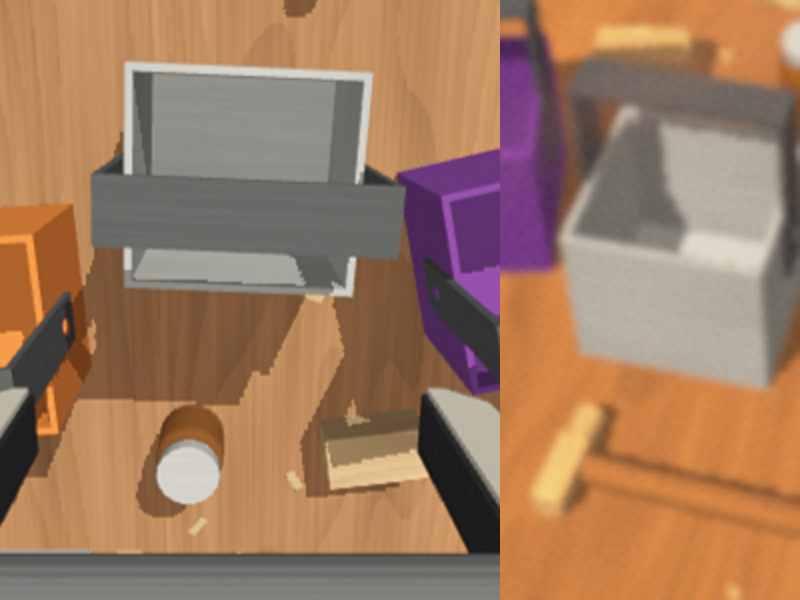

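Wrist crop: hopper rim corners at full-image (232.5,91),(356,96.5),(232.5,204),(346.5,208.5); strap top (216,146),(372.5,152),(369,189),(216,183); side view rim corners (216.3,274.5),(267.5,282). Fitting now.

```bash
cat >> h.py <<'E'
def fit(O,x0):
    f=lambda p:np.concatenate([(proj(c,p[:3]+Rz(p[3])@(np.array(l)/1e3))[0]-uv) for c,l,uv in O])
    return least_squares(f,x0,x_scale=[.1,.1,.1,1],loss="soft_l1")
E
python3 - <<'E'
from bench import ctrl
import pickle
from h import *
C1,_=pickle.load(open("w1.pkl","rb"));C2,_=pickle.load(open("w2.pkl","rb"));C3=pickle.load(open("w3.pkl","rb"))[0]
S=ctrl.get_calibration("scene");D=ctrl.get_calibration("side")
O=[(C3,[75,80,140],(232.5,91)),(C3,[75,-80,140],(356,96.5)),(C3,[-75,80,140],(232.5,204)),(C3,[-75,-80,140],(346.5,208.5)),
(C2,[-75,80,140],(228,84)),(C2,[-75,-80,140],(352,90)),(D,[75,-80,140],(216.3,274.5)),(D,[75,80,140],(267.5,282)),
(C3,[15,0,240],((216+372.5)/2,149)),(C3,[-25,0,240],((216+369)/2,186))]
r=fit(O,[.58,.28,0,1.57]);print("hop",np.round(r.x,4));print(np.round(r.fun,1))
O=[(C1,[34,36,62],(290,153)),(C1,[34,-36,62],(343,154)),(C1,[-89.8,46,128.8],(277,263)),(C1,[-89.8,-46,128.8],(352,265)),
   (S,[-81.6,46,134.6],(236,295.7)),(S,[34,36,62],(267.3,284.3)),(S,[34,-36,62],(288.7,297)),
 (C2,[34,36,62],(289.5,291)),(C2,[34,-36,62],(330,292))]
r=fit(O,[.62,-.22,.015,1.57]);print("cup",np.round(r.x,4));print(np.round(r.fun,1))
E
```

```text
hop [ 5.8560e-01  2.5360e-01 -1.5000e-03  1.5315e+00]
[-0.2  0.4 -0.1 -0.1 -0.2 -0.5 -0.6 -0.7 -0.   0.1  0.4 -0.5 -1.7 -0.7
 -2.8  0.9 -0.1  1.2 -0.1  0.3]
cup [ 0.6175 -0.2022  0.0035  1.5285]
[-0.4  0.2  0.4  1.5  1.  -4.2 -1.  -3.4  2.   0.1  1.1  0.   0.  -0.5
 -1.1  7.4 -0.1  8.1]
```

Residuals say I misread the cup rim: the camera also sees the cup's +x outer wall. One close crop of it will also serve as the choice check.

```bash
python3 - <<'E'
import pickle
from h import *
_,a=pickle.load(open("w1.pkl","rb"));_,b=pickle.load(open("w2.pkl","rb"));s=pickle.load(open("sd1.pkl","rb"))[0]
im=np.hstack([cv2.resize(a[145:275,265:365],(400,520),interpolation=2),cv2.resize(s[275:340,225:300],(400,520*400//600),interpolation=2) if 0 else cv2.resize(s[275:375,225:300],(390,520),interpolation=2)])
im[:240,490:]=im[:240,490:]
cv2.imwrite("pics/c4.png",im[:,:,::-1])
E
```

```text
(no output)
```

View pics/c4.png

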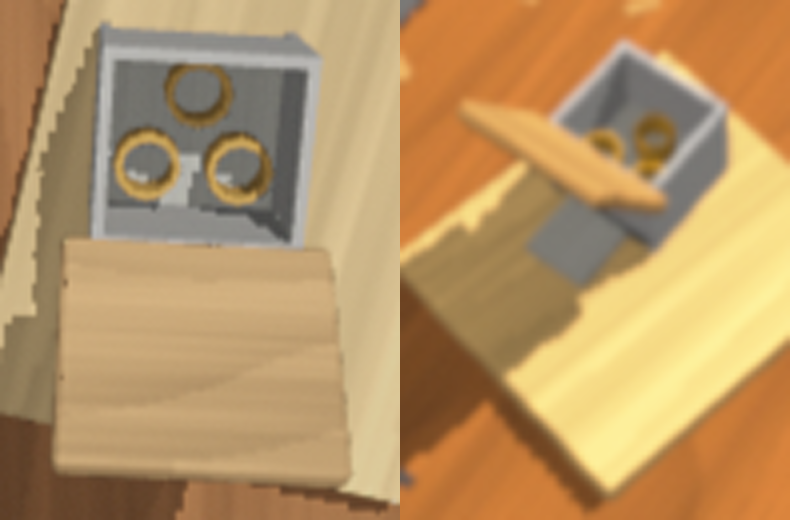

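```bash
python3 - <<'E'
from bench import ctrl
import pickle
from h import *
C1,_=pickle.load(open("w1.pkl","rb"));C2,_=pickle.load(open("w2.pkl","rb"))
S=ctrl.get_calibration("scene")
O=[(C1,[34,36,62],(290,156.3)),(C1,[34,-36,62],(345.3,159)),(C1,[-34,-36,62],(340.8,206.8)),(C1,[-34,36,62],(288,205)),
(C1,[-81.6,46,134.6],(278.8,261.5)),(C1,[-81.6,-46,134.6],(352.5,265)),
(S,[34,36,62],(267.7,283.3)),(S,[34,-36,62],(287.7,295.6)),(S,[-81.6,46,134.6],(237,294.8)),
(C2,[34,36,0],(289.5,291)),(C2,[34,-36,0],(330,292))]
r=fit(O,[.62,-.22,.015,1.57]);print("cup",np.round(r.x,4));print(np.round(r.fun,1))
E
```

```text
cup [ 0.6184 -0.2059  0.0154  1.5187]
[ 0.7  0.7  0.3  0.8 -0.1  2.8 -0.1  2.1 -0.6 -0.7  1.6 -0.6  0.3 -0.4
  0.6 -0.2 -0.  -0.7 -0.7 -4.6 -2.7 -3.7]
```

Cup fit z = 15.4 mm, matching the board top. Now I work out the approach.

```bash
cat >> h.py <<'E'
from scipy.spatial.transform import Rotation as Ro
CUP=np.array([.6184,-.2059,.0154]);YAW=1.5187
HOP=np.array([.5856,.2536,0]);HY=1.5315
d=np.array([.574,0,-.819]);d/=np.linalg.norm(d);n=np.array([-d[2],0,d[0]])
def tool(cup,yaw,back=0,s=1):
    """TCP pose gripping the cup at cup_grip, backed off along the plate"""
    R=Rz(yaw)@np.column_stack([[0,s,0],s*n,d])
    return cup+Rz(yaw)@(np.array([-.0655,0,.103])+(.019-back)*d),R
def go(o,p,R):
    R0=o["orientation"];print("t",o["t"],"shift cm",np.round((p-o["position"])@R0*100,2),"turn",np.round(Ro.from_matrix(R0.T@R).as_rotvec()*18/np.pi,3))
E
python3 - <<'E'
from bench import ctrl
from h import *
for s in(1,-1):
    go(ctrl.get_obs(),*tool(CUP,YAW,.09,s)); print(tool(CUP,YAW,.09,s)[0])
E
```

```text
t 2.65 shift cm [-55.07   3.84  27.14] turn [-2.792  2.656 -8.414]
[ 0.61286731 -0.31200502  0.17654211]
t 2.65 shift cm [-55.07   3.84  27.14] turn [2.692 2.83  8.972]
[ 0.61286731 -0.31200502  0.17654211]
```

Request:
send_rows(
  moves=[
    [[-5,0.4,0,-0.25,0.24,-0.76,1],[-10,0.8,0,-0.5,0.48,-1.53,1],[-15,1.2,0,-0.76,0.72,-2.3,1],[-20,1.6,1,-1.0,0.97,-3.06,1],[-25,2,3,-1.27,1.2,-3.8,1],[-30,2.4,5,-1.5,1.45,-4.6,1],[-35,2.8,8,-1.78,1.69,-5.35,1],[-40,3.2,11,-2.03,1.93,-6.1,1],[-45,3.5,14,-2.28,2.17,-6.9,1],[-50,3.7,16,-2.54,2.4,-7.65,1],[-55.07,3.84,18,-2.79,2.656,-8.41,1],[-55.07,3.84,20,-2.792,2.656,-8.414,1]],
  ],
)

```text
t: 4.15
position: [0.6124, -0.3152, 0.2435]
orientation: [[-0.999, 0.046, 0.028], [0.054, 0.816, 0.576], [0.003, 0.576, -0.817]]
force: [-0.3, 0.8, -0.5]
grip_width: 0.0927
finger_force: 0.0
```

```bash
python3 - <<'E'
from bench import ctrl
from h import *
o=ctrl.get_obs();go(o,*tool(CUP,YAW,.09)); print(o["joint_pos"],o["force"])
E
```

```text
t 4.15 shift cm [-0.05 -3.6   5.66] turn [ 0.017 -0.01  -0.019]
[-0.73161804  0.36465439  1.1576293   0.51062997  1.9852954  -2.12586557] [-0.29938936  0.83196544 -0.54875613]
```

Request:
send_rows(
  moves=[
    [[0,-2,3,0,0,0,1],[0,-3.6,5.7,0,0,0,1],[0,-3.6,8.7,0,0,0,1],[0,-3.6,11.7,0,0,0,1],[0,-3.6,13.7,0,0,0,1],[0,-3.6,14.7,0,0,0,1],[0,-3.6,14.7,0,0,0,1],[0,-3.6,14.7,0,0,0,1]],
  ],
)

```text
t: 5.15
position: [0.6164, -0.2565, 0.1076]
orientation: [[-0.999, 0.041, 0.03], [0.051, 0.818, 0.573], [-0.001, 0.573, -0.819]]
force: [-0.3, -0.6, -0.5]
grip_width: 0.0928
finger_force: 0.0
```

```bash
python3 - <<'E'
from bench import ctrl
from h import *
import pickle
o=ctrl.get_obs();go(o,*tool(CUP,YAW)); print(o["force"])
c=ctrl.get_calibration("wrist");w=ctrl.capture("wrist");pickle.dump((c,w),open("w4.pkl","wb"))
for y in(-46,46):
  for l in([-29.9,y,60.9],[-81.6,y,134.6],[-89.8,y,128.8]):
    uv=proj(c,CUP+Rz(YAW)@(np.array(l)/1e3))[0];print(l,uv);cv2.circle(w,tuple(int(v) for v in uv),2,(255,0,0),-1)
cv2.imwrite("pics/w4.png",w[:,:,::-1])
E
```

```text
t 5.15 shift cm [ 0.06 -0.6   0.16] turn [-0.004 -0.     0.007]
[-0.25374461 -0.63143164 -0.48455925]
[-29.9, -46, 60.9] [280.54564765 288.76018231]
[-81.6, -46, 134.6] [278.98715092 381.45976288]
[-89.8, -46, 128.8] [257.45504446 381.36252309]
[-29.9, 46, 60.9] [280.43762187 156.70819518]
[-81.6, 46, 134.6] [278.54142264 188.76182586]
[-89.8, 46, 128.8] [253.2149141  188.70015932]
```

View pics/w4.png

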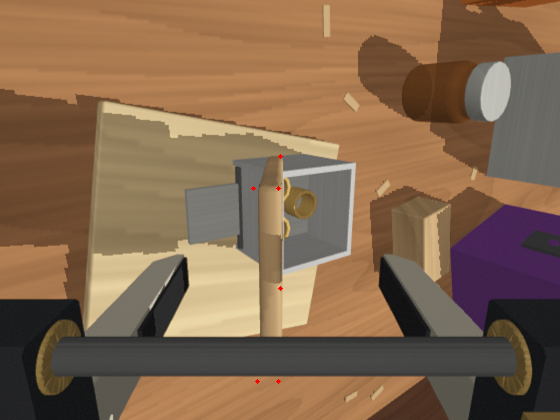

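The plate's near end sits at (259–283,188), ~5 px (2 mm) right of the prediction; three ferrules in the cup. Correct by +2 mm and close.

Request:
send_rows(
  moves=[
    [[0,-0.4,0.15,0,0,0,1],[0,-0.4,0.15,0,0,0,0],[0,-0.4,0.15,0,0,0,-0.5],[0,-0.4,0.15,0,0,0,-1],[0,-0.4,0.15,0,0,0,-1],[0,-0.4,0.15,0,0,0,-1],[0,-0.4,0.15,0,0,0,-1],[0,-0.4,0.15,0,0,0,-1],[0,-0.4,0.15,0,0,0,-1],[0,-0.4,0.15,0,0,0,-1]],
  ],
  newtons=35,
)

```text
t: 6.45
position: [0.616, -0.2584, 0.1031]
orientation: [[-0.999, 0.042, 0.029], [0.051, 0.818, 0.573], [0.0, 0.574, -0.819]]
force: [0.7, 0.7, -2.3]
grip_width: 0.0096
finger_force: 35.0
```

Request:
send_rows(
  moves=[
    [[0,0.57,-0.82,0,0,0,-1],[0,1.15,-1.64,0,0,0,-1],[0,2.3,-3.28,0,0,0,-1],[0,3.44,-4.9,0,0,0,-1],[0,4.6,-6.56,0,0,0,-1],[0,5.74,-8.2,0,0,0,-1],[0,6.9,-9.8,0,0,0,-1],[0,7.75,-11.06,0,0,0,-1],[0,8.15,-11.63,0,0,0,-1],[0,8.15,-11.63,0,0,0,-1],[0,8.15,-11.63,0,0,0,-1]],
  ],
)

```text
t: 7.82
position: [0.6159, -0.2582, 0.2443]
orientation: [[-0.999, 0.042, 0.028], [0.051, 0.817, 0.574], [0.001, 0.574, -0.819]]
force: [0.2, 0.6, -2.3]
grip_width: 0.0093
finger_force: 35.0
```

```bash
python3 - <<'E'
from bench import ctrl
from h import *
import pickle
o=ctrl.get_obs();print(o["t"],o["position"],o["force"],o["grip_width"])
c=ctrl.get_calibration("wrist");w=ctrl.capture("wrist");S=ctrl.get_calibration("scene");s=ctrl.capture("scene")
pickle.dump((c,w,o),open("w5.pkl","wb"))
# rigid-grasp prediction of the cup pose
R=o["orientation"];Rc=R@np.column_stack([[0,1,0],n,d]).T
p=o["position"]-Rc@(np.array([-.0655,0,.103])+.019*d);print("cup pred",p,"tilt",Rc[:,2],"yaw",np.arctan2(Rc[1,0],Rc[0,0]))
for l in([34,36,62],[34,-36,62],[-34,36,62],[-34,-36,62],[34,36,0],[34,-36,0]):
  for cc,im in((c,w),(S,s)):
    cv2.circle(im,tuple(int(round(v)) for v in proj(cc,p+Rc@(np.array(l)/1e3))[0]),1,(255,0,0),-1)
u=np.round(proj(S,p)[0]).astype(int);a=s[max(u[1]-90,0):u[1]+60,u[0]-80:u[0]+45]
print(u)
im=np.hstack([w[100:380,190:400].repeat(2,0).repeat(2,1)[:560],cv2.resize(a,(375,560))])
cv2.imwrite("pics/w5.png",im[:,:,::-1])
E
```

```text
7.825 [ 0.61592882 -0.2582482   0.24434084] [ 0.24786528  0.58532505 -2.27253291] 0.009307107277883085
cup pred [ 0.61858918 -0.20366772  0.15693123] tilt [ 1.24058376e-03 -6.34284039e-04  9.99999029e-01] yaw 1.520058757981457
[270 280]
```

View pics/w5.png

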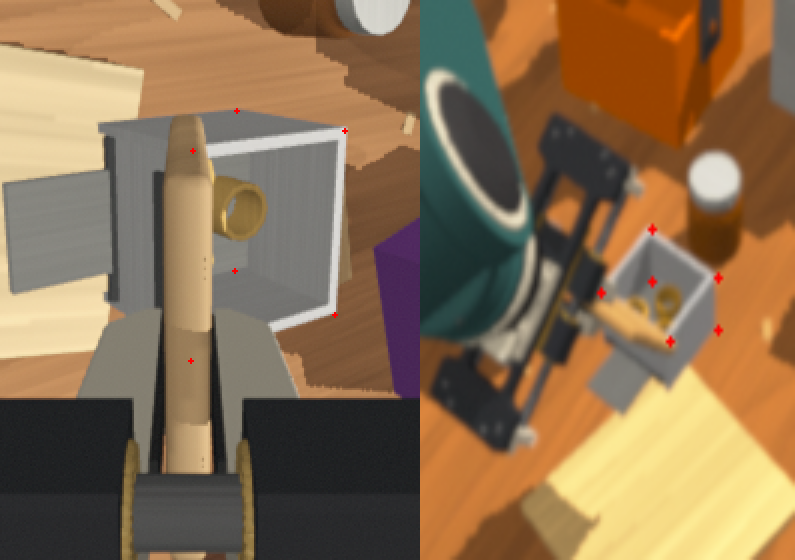

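The cup is held level with the ferrules inside; predicted rim corners (red) coincide with the real ones in both views. Now the transport numbers.

```bash
cat >> h.py <<'E'
def cup_now(o):
    Rc=o["orientation"]@np.column_stack([[0,1,0],n,d]).T
    return o["position"]-Rc@(np.array([-.0655,0,.103])+.019*d),Rc
def hopc(x,z,y=0):return HOP+Rz(HY)@np.array([x,y,z])
E
python3 - <<'E'
from bench import ctrl
from h import *
o=ctrl.get_obs()
for x,z in((-.15,.157),(-.018,.157),(-.018,.14),(-.018,.098)):go(o,*tool(hopc(x,z),HY))
E
```

```text
t 7.925 shift cm [ 5.39 24.97 17.53] turn [ 0.003  0.032 -0.057]
t 7.925 shift cm [ 5.54 35.77 25.11] turn [ 0.003  0.032 -0.057]
t 7.925 shift cm [ 5.54 34.79 26.5 ] turn [ 0.003  0.032 -0.057]
t 7.925 shift cm [ 5.54 32.38 29.94] turn [ 0.003  0.032 -0.057]
```

Request:
send_rows(
  moves=[
    [[0.2,1,0.7,0,0,0,-1],[0.6,3,2.1,0,0,0,-1],[1.2,6,4.2,0,0.01,-0.01,-1],[1.9,9,6.3,0,0.01,-0.02,-1],[2.6,12,8.4,0,0.02,-0.03,-1],[3.2,15,10.5,0,0.02,-0.04,-1],[3.9,18,12.6,0,0.03,-0.05,-1],[4.5,21,14.7,0,0.03,-0.057,-1],[5,23.5,16.5,0,0.03,-0.057,-1],[5.39,24.6,17.3,0,0.032,-0.057,-1],[5.39,24.97,17.53,0,0.032,-0.057,-1],[5.39,24.97,17.53,0,0.032,-0.057,-1]],
  ],
)

```text
t: 9.43
position: [0.5777, 0.0488, 0.2449]
orientation: [[-0.999, 0.032, 0.023], [0.039, 0.818, 0.573], [-0.001, 0.574, -0.819]]
force: [0.0, 0.2, -3.1]
grip_width: 0.0097
finger_force: 35.0
```

```bash
python3 - <<'E'
from bench import ctrl
from h import *
o=ctrl.get_obs();p,R=cup_now(o);print(p,R[:,2],Rz(HY).T@(p-HOP),o["force"],o["grip_width"])
c=ctrl.get_calibration("wrist");w=ctrl.capture("wrist");D=ctrl.get_calibration("side");s=ctrl.capture("side")
for x,y,z in [(-70,0,140),(-75,80,140),(-75,-80,140),(-70,75,140),(-70,-75,140),(75,80,140),(-25,-80,240),(15,-80,240),(-25,80,240),(-25,0,235)]:
  P=HOP+Rz(HY)@(np.array([x,y,z])/1e3)
  for cc,im in((c,w),(D,s)):
    u=proj(cc,P)[0]
    if (abs(u)<2000).all():cv2.circle(im,tuple(int(round(v)) for v in u),2,(255,0,0),-1)
im=np.hstack([w[:,160:],np.vstack([cv2.resize(s[200:320,180:320],(400,343)),np.zeros((77,400,3),np.uint8)])])
cv2.imwrite("pics/w6.png",im[:,:,::-1])
for x,z in((-.018,.157),(-.018,.14),(-.018,.098)):go(o,*tool(hopc(x,z),HY))
E
```

```text
[0.57997592 0.10334691 0.15747218] [-8.88326691e-04  2.00193111e-04  9.99999585e-01] [-0.15035804 -0.00028313  0.15747218] [ 0.01970485  0.20801388 -3.06320087] 0.009697691468678063
t 9.425 shift cm [ 0.02 10.81  7.63] turn [-0.001  0.005  0.002]
t 9.425 shift cm [0.02 9.84 9.03] turn [-0.001  0.005  0.002]
t 9.425 shift cm [ 0.03  7.43 12.47] turn [-0.001  0.005  0.002]
```

View pics/w6.png

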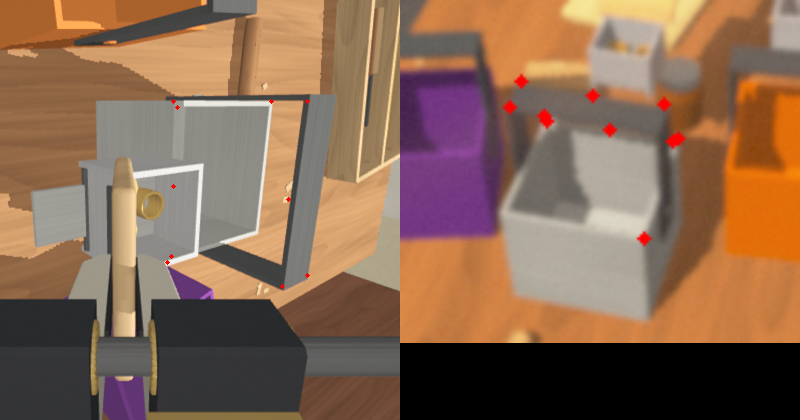

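Hopper model dots fall on the real rim (+x corner (271,101) in the wrist view) and strap. Going in under the strap.

Request:
send_rows(
  moves=[
    [[0,1,0.7,0,0,0,-1],[0,2.5,1.77,0,0,0,-1],[0,4.5,3.18,0,0,0,-1],[0,6.5,4.6,0,0,0,-1],[0,8.5,6,0,0,0,-1],[0,10,7.06,0,0,0,-1],[0,10.6,7.48,0,0,0,-1],[0,10.8,7.63,0,0,0,-1],[0,10.8,7.63,0,0,0,-1],[0,10.8,7.63,0,0,0,-1]],
  ],
)

```text
t: 10.78
position: [0.583, 0.1807, 0.2444]
orientation: [[-0.999, 0.032, 0.024], [0.04, 0.818, 0.573], [-0.001, 0.574, -0.819]]
force: [-0.2, 1.0, -2.9]
grip_width: 0.0098
finger_force: 35.0
```

```bash
python3 - <<'E'
from bench import ctrl
from h import *
o=ctrl.get_obs();p,R=cup_now(o);print(Rz(HY).T@(p-HOP),R[:,2],o["force"])
for z in(.134,.12,.098):go(o,*tool(hopc(-.018,z),HY))
E
```

```text
[-0.01832291 -0.00037052  0.15697824] [-8.21102433e-04  1.54048896e-04  9.99999651e-01] [-0.15317467  0.96644276 -2.89865189]
t 10.775 shift cm [ 0.03 -1.29  1.9 ] turn [-0.001  0.006 -0.   ]
t 10.775 shift cm [ 0.03 -2.1   3.05] turn [-0.001  0.006 -0.   ]
t 10.775 shift cm [ 0.03 -3.36  4.85] turn [-0.001  0.006 -0.   ]
```

Request:
send_rows(
  moves=[
    [[0,-0.5,0.72,0,0,0,-1],[0,-1,1.43,0,0,0,-1],[0,-1.4,2.0,0,0,0,-1],[0,-1.75,2.52,0,0,0,-1],[0,-2.1,3.03,0,0,0,-1],[0,-2.1,3.03,0,0,0,-1],[0,-2.1,3.03,0,0,0,-1]],
  ],
)

```text
t: 11.65
position: [0.583, 0.1817, 0.208]
orientation: [[-0.999, 0.031, 0.023], [0.039, 0.818, 0.574], [-0.001, 0.574, -0.819]]
force: [1.3, 1.7, 0.5]
grip_width: 0.0095
finger_force: 35.0
```

```bash
python3 - <<'E'
from bench import ctrl
from h import *
o=ctrl.get_obs();p,R=cup_now(o);print(Rz(HY).T@(p-HOP),R[:,2],o["force"],o["torque"])
for z in(.098,.096):go(o,*tool(hopc(-.018,z),HY))
E
```

```text
[-0.01726834 -0.00032818  0.12056445] [-1.26454130e-03 -5.44019877e-04  9.99999052e-01] [1.25283007 1.7362218  0.46122448] [ 0.39586284 -0.10371063 -0.08226701]
t 11.65 shift cm [ 0.03 -1.35  1.81] turn [0.003 0.005 0.005]
t 11.65 shift cm [ 0.03 -1.46  1.97] turn [0.003 0.005 0.005]
```

Request:
send_rows(
  moves=[
    [[0,-0.4,0.55,0,0,0,-1],[0,-0.8,1.1,0,0,0,-1],[0,-1.2,1.65,0,0,0,-1],[0,-1.45,1.97,0,0,0,-1],[0,-1.45,1.97,0,0,0,-1],[0,-1.45,1.97,0,0,0,-1],[0,-1.45,1.97,0,0,0,-1],[0,-1.45,1.97,0,0,0,-1],[0,-1.45,1.97,0,0,0,-1],[0,-1.45,1.97,0,0,0,-1],[0,-1.45,1.97,0,0,0,-1]],
  ],
)

```text
t: 13.02
position: [0.5829, 0.1809, 0.1831]
orientation: [[-0.999, 0.032, 0.023], [0.039, 0.818, 0.573], [-0.001, 0.574, -0.819]]
force: [-0.1, 4.8, -2.5]
grip_width: 0.0098
finger_force: 35.0
```

```bash
python3 - <<'E'
from bench import ctrl
from h import *
o=ctrl.get_obs();p,R=cup_now(o);print(Rz(HY).T@(p-HOP),R[:,2],o["force"],o["torque"])
w=ctrl.capture("wrist");c=ctrl.get_calibration("wrist")
# brass pixels visible inside the cup mouth
h=cv2.cvtColor(w,cv2.COLOR_RGB2HSV);q=proj(c,np.array([p+R@(np.array(l)/1e3) for l in([30,30,62],[30,-30,62],[-28,-30,62],[-28,30,62])]));m=np.zeros(w.shape[:2],np.uint8);cv2.fillConvexPoly(m,q.astype(np.int32),1)
k=(m>0)&(h[...,1]>110)&(h[...,0]<35);print(q.round(),k.sum(),m.sum())
cv2.imwrite("pics/w7.png",w[:,:,::-1])
E
```

```text
[-0.01816856 -0.00023963  0.09570092] [-8.36880211e-04  4.20782887e-05  9.99999649e-01] [-0.0583353   4.84030362 -2.51128846] [0.3876078  0.08070216 0.0867181 ]
[[358. 174.]
 [353. 251.]
 [293. 269.]
 [293. 183.]] 133 5202
```

```bash
python3 - <<'E'
from h import *
w=cv2.imread("pics/w7.png");h=cv2.cvtColor(w,cv2.COLOR_BGR2HSV)
k=((h[...,1]>110)&(h[...,0]<35))[165:275,285:365].astype(np.uint8)
N,l,s,ce=cv2.connectedComponentsWithStats(k);print(s[1:],ce[1:])
for r in k[::4]:print("".join(".#"[v] for v in r[::2]))
E
```

```text
[[ 11  37   8  19 133]] [[14.4962406  46.06766917]]
........................................
........................................
........................................
........................................
........................................
........................................
........................................
........................................
........................................
........................................
......####..............................
......####..............................
......####..............................
......####..............................
........................................
........................................
........................................
........................................
........................................
........................................
........................................
........................................
........................................
........................................
........................................
........................................
........................................
........................................
```

```bash
python3 - <<'E'
from bench import ctrl
from h import *
c=ctrl.get_calibration("wrist");o=ctrl.get_obs();p,R=cup_now(o)
for uv in((296,202),(304,211),(300,221)):
    for z in(p[2]+.02,.02):
        P=plane(c,uv,z);print(uv,round(z,3),"hop",np.round(Rz(HY).T@(P-HOP),3),"cup",np.round(R.T@(P-p),3),"dist",np.linalg.norm(P-c["T"][:3,3]).round(3))
print("px for 24mm at",[c["camera_matrix"][0,0]*.024/x for x in(.24,.32,.35)])
E
```

```text
(296, 202) 0.116 hop [-0.012  0.003  0.116] cup [0.006 0.003 0.02 ] dist 0.297
(296, 202) 0.02 hop [ 0.06  -0.029  0.02 ] cup [ 0.078 -0.029 -0.076] dist 0.421
(304, 211) 0.116 hop [-0.004 -0.006  0.116] cup [ 0.014 -0.006  0.02 ] dist 0.305
(304, 211) 0.02 hop [ 0.072 -0.041  0.02 ] cup [ 0.09  -0.041 -0.076] dist 0.432
(300, 221) 0.116 hop [-0.008 -0.014  0.116] cup [ 0.01  -0.013  0.02 ] dist 0.305
(300, 221) 0.02 hop [ 0.066 -0.053  0.02 ] cup [ 0.084 -0.052 -0.076] dist 0.432
px for 24mm at [np.float64(37.35019051496317), np.float64(28.01264288622237), np.float64(25.611559210260456)]
```

The one brass blob (19 px tall) fits a ferrule at the hopper's far wall rather than one in the cup. Rising back to travel height under the strap, then checking.

Request:
send_rows(
  moves=[
    [[0,0.5,-0.72,0,0,0,-1],[0,1,-1.43,0,0,0,-1],[0,1.6,-2.3,0,0,0,-1],[0,2.2,-3.15,0,0,0,-1],[0,2.8,-4,0,0,0,-1],[0,3.3,-4.75,0,0,0,-1],[0,3.5,-5,0,0,0,-1],[0,3.5,-5,0,0,0,-1],[0,3.5,-5,0,0,0,-1]],
  ],
)

```text
t: 14.2
position: [0.5828, 0.1808, 0.2437]
orientation: [[-0.999, 0.032, 0.023], [0.039, 0.818, 0.573], [-0.0, 0.574, -0.819]]
force: [0.2, -0.7, -2.3]
grip_width: 0.0096
finger_force: 35.0
```

```bash
python3 - <<'E'
from bench import ctrl
from h import *
o=ctrl.get_obs();p,R=cup_now(o);print(Rz(HY).T@(p-HOP),R[:,2])
F=[]
for i in range(3):
    w=ctrl.capture("wrist");s=ctrl.capture("side");F.append(ctrl.get_obs()["force"])
print(np.mean(F,0))
cv2.imwrite("pics/w8.png",w[:,:,::-1]);cv2.imwrite("pics/s8.png",s[:,:,::-1])
c=ctrl.get_calibration("wrist");D=ctrl.get_calibration("side")
def blobs(im,q,name):
    h=cv2.cvtColor(im,cv2.COLOR_RGB2HSV);m=np.zeros(im.shape[:2],np.uint8);cv2.fillConvexPoly(m,cv2.convexHull(q.astype(np.int32)),1)
    k=((m>0)&(h[...,1]>100)&(h[...,0]<35)).astype(np.uint8);N,l,st,ce=cv2.connectedComponentsWithStats(k);print(name,[(x.tolist(),y.round().tolist()) for x,y in zip(st[1:],ce[1:]) if x[4]>4])
blobs(w,proj(c,np.array([p+R@(np.array(l)/1e3) for l in([30,30,62],[30,-30,62],[-28,-30,62],[-28,30,62])])),"cup wrist")
blobs(s,proj(D,np.array([HOP+Rz(HY)@(np.array(l)/1e3) for l in([68,70,135],[68,-70,135],[-68,-70,135],[-68,70,135])])),"hopper side")
S=ctrl.get_calibration("scene");im=ctrl.capture("scene");cv2.imwrite("pics/sc8.png",im[:,:,::-1])
blobs(im,proj(S,np.array([p+R@(np.array(l)/1e3) for l in([30,30,60],[30,-30,60],[-28,-30,60],[-28,30,60])])),"cup scene")
E
```

```text
[-1.82733447e-02 -4.54359799e-05  1.56203253e-01] [-2.08165933e-04  1.67719985e-04  9.99999964e-01]
[ 0.02586701  0.19356614 -2.38963162]
cup wrist [([292, 265, 4, 5, 15], [293.0, 267.0])]
hopper side []
cup scene [([329, 166, 16, 12, 97], [336.0, 171.0])]
```

Request:
send_rows(
  moves=[
    [[0,-1,-0.7,0,0,0,-1],[0,-2.5,-1.77,0,0,0,-1],[0,-5,-3.53,0,0,0,-1],[0,-7.5,-5.3,0,0,0,-1],[0,-10,-7.06,0,0,0,-1],[0,-12.5,-8.83,0,0,0,-1],[0,-14,-9.9,0,0,0,-1],[0,-14.5,-10.24,0,0,0,-1],[0,-14.5,-10.24,0,0,0,-1]],
  ],
)

```text
t: 15.68
position: [0.5759, 0.0034, 0.2448]
orientation: [[-0.999, 0.032, 0.023], [0.04, 0.818, 0.574], [-0.001, 0.574, -0.819]]
force: [0.2, 1.1, -2.2]
grip_width: 0.0095
finger_force: 35.0
```

```bash
python3 - <<'E'
from bench import ctrl
from h import *
o=ctrl.get_obs();p,R=cup_now(o);print(o["t"],p,R[:,2])
for n_ in("scene","side"):
    c=ctrl.get_calibration(n_);im=ctrl.capture(n_);cv2.imwrite(f"pics/{n_}9.png",im[:,:,::-1])
    q=proj(c,np.array([p+R@(np.array(l)/1e3) for l in([30,32,60],[30,-32,60],[-20,-32,60],[-20,32,60])])).astype(np.int32)
    m=np.zeros(im.shape[:2],np.uint8);cv2.fillConvexPoly(m,cv2.convexHull(q),1)
    h=cv2.cvtColor(im,cv2.COLOR_RGB2HSV);k=((h[...,1]>100)&(h[...,0]<35))
    x0,y0,x1,y1=*q.min(0),*q.max(0);print(n_,x0,y0)
    for v in range(y0-2,y1+3):print("".join((("#" if k[v,u] else "o") if m[v,u] else ("+" if k[v,u] else ".")) for u in range(x0-3,x1+4)))
target=np.array([.6184,-.2059,.0154])
for z in (.06,0.002,0):go(o,*tool(target+[0,-.004,z],YAW))
E
```

```text
15.675 [0.57816624 0.05800564 0.15735435] [-8.41488162e-04 -9.55357525e-05  9.99999641e-01]
scene 295 190
.......+++++++++...................
......++++++..+....................
......+++++..oo....................
.....++++...ooooo..................
.....+++...oooooooo................
.....++...ooooooooooo..............
.........oooooooooooooo............
........ooooooooooooooooo..........
.......oooooooooooooooooooo........
......ooooooooooooooooooooooo......
+++..oooooooooooooooooooooooooo....
++++#ooooooooooooooooooooooooooo...
.++####oooooooooooooooooooooooo....
.++++####ooooooooooooooooooooo.....
..+++++####oooooooooooooooooo......
...++++++####ooooooooooooooo.......
....++++++++##ooooooooooooo........
....++++++++++#ooooooooooo.........
....++++++++++++.oooooooo..........
.....+++++++++++++.ooooo...........
........+++++++++++..oo............
..........++++++++++...............
............+++++++++..............
side 250 198
+...++++++++++++++++++++++++++
+...++++.......+++++++++++++++
++.+++..ooooo.........++++++++
.++++..ooooooooooooooo.....+++
.++++..oooooooooooooooooooo..+
+++++.ooooooooooooooooooooo..+
++++..oooooooooooooooooooo...+
+++..ooooooooooooooooooooo...+
+++..oooooooooooooooooooo....+
+++.ooooooooooooooooooooo....+
++..ooooooooooooooooooooo....+
++.ooooooooooooooooooooo.....+
++.....ooooooooooooooooo.....+
++...........oooooooooo......+
+++................oooo......+
+++..........................+
+++..........................+
t 15.675 shift cm [ -5.01 -26.49  -8.56] turn [ 0.001 -0.037  0.061]
t 15.675 shift cm [ -5.01 -29.82  -3.81] turn [ 0.001 -0.037  0.061]
t 15.675 shift cm [ -5.01 -29.94  -3.65] turn [ 0.001 -0.037  0.061]
```

Both cameras show the cup empty. Carrying it back at the same height.

Request:
send_rows(
  moves=[
    [[-0.2,-0.8,-0.56,0,0,0,-1],[-0.6,-2.4,-1.7,0,0,0.01,-1],[-1.2,-5,-3.5,0,-0.01,0.02,-1],[-2,-8,-5.6,0,-0.01,0.03,-1],[-2.8,-11,-7.7,0,-0.02,0.04,-1],[-3.5,-14,-9.8,0,-0.02,0.05,-1],[-4.2,-17,-11.9,0,-0.03,0.06,-1],[-4.7,-19.8,-13.9,0,-0.037,0.06,-1],[-5,-21.4,-15,0,-0.037,0.061,-1],[-5,-21.9,-15.35,0,-0.037,0.061,-1],[-5,-21.9,-15.35,0,-0.037,0.061,-1]],
  ],
)

```text
t: 17.15
position: [0.6153, -0.2655, 0.2448]
orientation: [[-0.999, 0.042, 0.03], [0.052, 0.818, 0.573], [0.0, 0.574, -0.819]]
force: [0.6, 0.7, -2.7]
grip_width: 0.0095
finger_force: 35.0
```

```bash
python3 - <<'E'
from bench import ctrl
from h import *
o=ctrl.get_obs();p,R=cup_now(o);print(o["t"],p,R[:,2],o["force"])
for z in (.0306,.001):go(o,*tool(np.array([.6184,-.2099,.0154+z]),YAW))
E
```

```text
17.15 [ 0.61812677 -0.21097324  0.15739868] [ 2.36754142e-05 -2.33877382e-04  9.99999972e-01] [ 0.59662621  0.65683382 -2.65039685]
t 17.15 shift cm [-0.02 -6.3   9.18] turn [ 0.001 -0.002  0.002]
t 17.15 shift cm [-0.02 -8.   11.61] turn [ 0.001 -0.002  0.002]
```

Request:
send_rows(
  moves=[
    [[0,-1,1.45,0,0,0,-1],[0,-2.5,3.6,0,0,0,-1],[0,-4,5.8,0,0,0,-1],[0,-5.5,8,0,0,0,-1],[0,-6.5,9.4,0,0,0,-1],[0,-7.2,10.4,0,0,0,-1],[0,-7.6,11,0,0,0,-1],[0,-7.85,11.35,0,0,0,-1],[0,-8,11.6,0,0,0,-1],[0,-8,11.6,0,0,0,-1],[0,-8,11.6,0,0,0,-1]],
  ],
)

```text
t: 18.52
position: [0.6155, -0.2648, 0.1044]
orientation: [[-0.999, 0.042, 0.03], [0.052, 0.818, 0.573], [-0.001, 0.574, -0.819]]
force: [-0.1, 0.1, -2.0]
grip_width: 0.0101
finger_force: 35.0
```

```bash
python3 - <<'E'
from bench import ctrl
from h import *
F=[]
for i in range(3):ctrl.capture("wrist");o=ctrl.get_obs();F.append(o["force"])
p,R=cup_now(o);print(o["t"],p,R[:,2],np.mean(F,0))
E
```

```text
18.675 [ 0.61831368 -0.21023117  0.0167546 ] [-3.69827345e-04  2.58550219e-04  9.99999898e-01] [ 0.49895903  0.21522476 -2.28145257]
```

Request:
send_rows(
  moves=[
    [[0,-0.04,0.06,0,0,0,-1],[0,-0.08,0.11,0,0,0,-1],[0,-0.08,0.11,0,0,0,-1],[0,-0.08,0.11,0,0,0,-1]],
  ],
)

```text
t: 19.18
position: [0.6154, -0.2647, 0.1026]
orientation: [[-0.999, 0.042, 0.03], [0.052, 0.818, 0.573], [-0.0, 0.574, -0.819]]
force: [0.0, -0.8, -1.5]
grip_width: 0.0097
finger_force: 35.0
```

Request:
send_rows(
  moves=[
    [[0,0,0,0,0,0,-0.75],[0,0,0,0,0,0,-0.6],[0,0,0,0,0,0,-0.4],[0,0,0,0,0,0,0],[0,0,0,0,0,0,0],[0,0,-1,0,0,0,0],[0,0,-3,0,0,0,0],[0,0,-6,0,0,0,0],[0,0,-10,0,0,0,0],[0,0,-14,0,0,0,0],[0,0,-14,0,0,0,0]],
  ],
)

```text
t: 20.55
position: [0.6114, -0.3474, 0.221]
orientation: [[-0.999, 0.041, 0.034], [0.053, 0.82, 0.57], [-0.004, 0.571, -0.821]]
force: [0.1, 0.0, -0.3]
grip_width: 0.0465
finger_force: 0.0
```

```bash
python3 - <<'E'
from bench import ctrl
from h import *
import pickle
o=ctrl.get_obs();print(o["t"],o["position"],o["grip_width"],o["force"])
# compare the scene with predicted rim: correlate with start picture shifted
s0=pickle.load(open("sd1.pkl","rb"))[0];s=ctrl.capture("scene");cv2.imwrite("pics/end.png",s[:,:,::-1])
S=ctrl.get_calibration("scene")
a=s0[280:335,232:292];r=cv2.matchTemplate(s[265:350,215:310],a,cv2.TM_CCOEFF_NORMED);_,v,_,l=cv2.minMaxLoc(r);print(v,np.array(l)+[215,265]-[232,280])
f=lambda y:proj(S,[.6184,y,.05])[0];print(f(-.2102)-f(-.2059))
D=ctrl.get_calibration("side");d0=pickle.load(open("sd1.pkl","rb"))[1];e=ctrl.capture("side")
u=proj(D,[.6184,-.22,.06])[0].astype(int);print(u)
a=d0[u[1]-25:u[1]+25,u[0]-22:u[0]+22];r=cv2.matchTemplate(e[u[1]-37:u[1]+37,u[0]-34:u[0]+34],a,cv2.TM_CCOEFF_NORMED);_,v,_,l=cv2.minMaxLoc(r);print(v,np.array(l)-12)
E
```

```text
20.55 [ 0.61142037 -0.34739988  0.2210007 ] 0.046521303501707065 [ 0.09155405  0.04141826 -0.28259053]
0.9590619802474976 [-1  1]
[-0.85953997  1.0864448 ]
[270 189]
0.9849290251731873 [0 0]
```

```bash
python3 -c "
from bench import ctrl
print(ctrl.job_done())"
```

```text
the job is handed in; nothing more can be done
None
```

The job is handed in at about 20.6 s: the cup was emptied inside the steel hopper (two cameras showed no ferrules left in it, though I did not sight all three in the hopper), and it stands released on its board about 4 mm from where it began.

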